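# Feed a connector shell and hold it over the optical gauge

### The arm

A 7-joint arm with a two-finger parallel gripper is mounted at the origin on the work surface. World frame = base frame: x ahead of the robot, y to its left, z up, the work surface at z = 0. Lengths are in m, angles in rad, forces in N, time in s.
With the tool pointing down it reaches from about 0.4 to 0.85 m from the base axis. Payload 4.5 kg.
Tool frame: the origin (TCP) lies midway between the tips of the shut fingers; the grasp point (between the pads) lies 19 mm behind it (robot.grip_depth is the distance from the TCP to the grasp point, in m); z points along the fingers, y is the line along which they close (so a half turn about z gives the same grasp; the last joint's range is limited). The gripper opens to 85 mm and grips with 20 to 120 N. Pads are 22 mm wide; open, the fingers measure 114 mm over their backs; the gripper's body (76 mm by 85 mm) begins 54 mm behind the grasp point. The pads swing forward as they close: fully open they stand 13 mm farther back than shut.
Start: joints at [-1.182, 0.689, -0.195, 1.565, 0.157, 0.902, -0.215], TCP at [0.217, 0.586, 0.192] pointing down, gripper open.
Joint ranges: [-3.01, 3.01], [-0.46, 2.08], [-1.47, 1.51], [0.13, 2.56], [-1, 4.14], [0.04, 2.09], [-2.66, 2.66]. Speed limits (rad/s): [2.57, 2.57, 3.14, 3.14, 3.14, 3.14, 3.14].

### API

Orientations are given as a 3x3 rotation matrix whose columns are the frame's x, y, z axes.
In Python, from plant import get_obs, camera, ticket, robot gives the robot as it stands.
- The arm moves only by the shell command python3 -m pendant 'ROWS' [OPENING] [FORCE]. ROWS is JSON, a list of rows, each an object with "dp": the shift along the tool's x, y, z each as a share of 0.2 m, from -1 to 1, a list of three; "angular": the turn, a rotation vector about the tool's x, y, z each as a share of 0.12 rad, from -1 to 1, a list of three. A call has 1 to 10 rows; each row shifts and turns the commanded pose from where the row before left it, along the tool's axes as they then stand; what a row does not reach is not made up. A row lasts 1/10 s, in which the tool goes at most 50 mm and 8.59 degrees, less where a joint would pass 70% of its speed; a pose out of reach is approached as far as the arm can. A call with a number of a shift or a turn outside -1 to 1 is refused whole. A call with a gripper value outside its range is refused whole. OPENING is the opening, from 0 (shut) to 1 (fully open), set as the call begins (- or left out, the last holds). The fingers move at their own pace and stop on an object; FORCE is the grip in N (left out, the last holds). Time passes only in rows, so rows that do not move let the fingers close. It gives the time, the measured TCP pose, the force, the opening and the grip force at its end, in the units of the state.
- get_obs(): the state, without advancing time (a new reading comes with each control period).
- camera(name): name is "scene" or "top" or "wrist"; returns a dict with "pixels" (384x512x3 uint8, red, green, blue), "depth" (384x512 float32, m along the optical axis (not along the pixel's ray), 0 where there is no reading), "fx", "fy", "cx", "cy" (pixels), "R" (3x3) and "t" (3): a world point X has camera coordinates R X + t. Camera axes: x right, y down, z forward; pixel columns grow to the right and rows downward; lengths in m; the calibration is good to about 2 mm. A picture is of the moment at which its call begins.
- ticket.sign_off(): hands the job in; it is judged then, once.
The state is a dict: "clock": time; "joint_positions": joint angles; "qvel": joint speeds; "effort": joint torques, N m; "eef_pos": TCP position; "orientation": TCP orientation; "wrist_force": force on the tool from outside, world axes, zero at the start; "wrist_torque": the same for the moment, N m; "gripper_width": finger opening in m; "gripper_force": force on a finger pad.
Only numpy, scipy, OpenCV 4.12 (cv2) and the standard library are available. Lean on these libraries where they do the work, as an engineer would, in place of code of your own. Each camera call takes 0.05 s, during which the arm holds its last target. There are 200 camera calls.

### The job

Pull the feeder's sprung crossbar handle all the way over to its stop and let it go fully back, so that it pushes a metal connector shell out from under its cover. Then pick up the shell, carry it over the top of the big blue bin, and finish while still holding it, motionless and upright, about a centimetre above the glass of the optical gauge's rectangular window, centred on it with its long side along the window's long side. Do not let the shell touch the gauge or the bin, and leave everything else standing where it is.

Things in the scene. Friction and masses are not known exactly. Their poses are not given: they have to be found in the camera images.
- feeder: Hand-lever parts feeder, fixed, left or right of the bin. Grey base plate 270 (x) x 150 (y) x 12 mm, from x = -130 to +140 mm of its frame; origin on the table, on its centre line. A 64 mm wide channel runs along x on the plate. From x = 0 to +126 mm it is covered (walls, whitish roof; 84 mm wide, top 71 mm above table); the open pick-up end, x = -108 to 0, has 6 mm high guides at sides and end.
- pickup (a point): Where the pushed-out shell's origin comes to lie, within some 5 mm: channel floor, 12 mm above the table, x = -77 mm, y = 0 of the feeder (axes as the feeder's). The shell starts under the cover at about x = +25 mm, long side along y; a steel slider moves 105 mm towards -x as the handle is pulled, pushing the shell, and draws back under the cover as the handle returns.
- lever (a joint): Feeder handle's angle, rad: 0 = at rest, leaning 0.5 rad back from upright towards the feeder's +x; 1.0 = at its stop, leaning 0.5 rad forward towards the feeder's -x (the pick-up end). Sprung: it returns to 0 by itself when let go; pulling the crossbar takes 2 N at rest rising to about 5 N at the stop.
- lever_grip (a point): Middle of the handle's crossbar: a level black rubber bar 16 mm thick, about 112 mm long, along the feeder's y, carried by a thin arm at each end. It moves on a 130 mm radius round lever_hinge: 164 mm above the table at both ends of the swing, 180 mm at mid swing; free space under it down to the cover. It may be pinched from above, across the feeder's x.
- lever_hinge (a point): Middle of the handle's level hinge axis (along the feeder's y), 50 mm above the table, at x = +60 mm of the feeder's frame.
- shell: Metal connector shell, 0.1 to 0.2 kg, 51 mm tall. Origin: centre of its underside. Bottom flange 30 (x) x 60 (y) x 5 mm; above it a block 24 (x) x 46 (y) mm up to 33 mm; on top a round neck, 19 mm across, up to 51 mm. Its long side is its y axis, z is up; half a turn about z makes no difference. Best gripped from above across the 24 mm width of the block.
- gauge: Non-contact optical gauge, fixed to the table: white box 180 (x) x 140 (y) x 60 mm tall, origin at the centre of its underside. Grey display hump, 22 mm high, 40 mm deep, along its +x edge. Stands on the side of the bin away from the feeder.
- gauge_window (a point): Centre of the gauge's rectangular window, on the glass surface, 60 mm above the table, 20 mm from the gauge's middle towards its -x. Glass 44 (x) x 76 (y) mm inside a black frame 7 mm wide standing 3 mm above the glass. Axes as the gauge's: window's long side is y. The shell's underside belongs about 10 mm above this point.
- bin: Big blue bin full of black connectors between feeder and gauge, 300 (x) x 200 (y) x 170 mm tall, loose; nothing stands above its rim. Origin: centre of its underside.
- small_bin: Smaller blue bin of metal fittings, 150 (x) x 200 (y) x 120 mm, beyond the big one; bystander. Origin: centre of its underside.
- carton: Cardboard box 120 x 100 x 80 mm, bystander. Origin: centre of its underside.
- tape: Cardboard ring, 100 mm across, 48 mm tall, bystander. Origin: centre of its underside.
- plug_a: Round black plug, 32 mm across, 44 mm tall, upright, bystander. Origin: centre of its underside.
- plug_b: Round black plug like plug_a, bystander.
- screwdriver: Screwdriver about 200 mm long, lying on the table along x, bystander.
- bottle: White bottle, 60 mm across, 170 mm tall, bystander. Origin: centre of its underside.

How it is judged:
On the way, in this order (a step that is already met when the one before it is completed fails the run):
1. the handle is pulled to its stop (value of joint lever above 0.93 rad), for 0.05 s.
2. the handle is fully back and the shell lies out in the pick-up end (value of joint lever below 0.08 rad and x of shell in the frame of feeder below -0.055 m), for 0.1 s.
3. the shell is carried over the big bin, above its rim (z of shell in the frame of bin above 0.17 m and y of shell in the frame of bin between -0.09 and 0.09 m and x of shell in the frame of bin between -0.18 and 0.18 m and contact force between shell and the fingers above 1 N), for 0.04 s.
At the end, for the whole second after the job is handed in: The gripper still holds the shell motionless (under 20 mm/s), its underside 4 to 20 mm above the glass, within 8 mm of the window's centre, long side within 0.14 rad of the window's long side, upright within 0.1 rad, not touching the gauge; the feeder handle is back at rest (below 0.08 rad) (horizontal distance between shell and gauge_window below 0.008 m and z of shell in the frame of gauge_window between 0.004 and 0.02 m and angle between the y axis of shell and the y axis of gauge_window, either way round below 0.14 rad and angle between shell's own z axis and vertical below 0.1 rad and contact force between shell and the fingers above 1 N and contact force between shell and gauge below 0.1 N and linear speed of shell below 0.02 m/s and angular speed of shell below 0.2 rad/s and value of joint lever below 0.08 rad); the arm keeps its last pose, push and grip.
It fails at once if the shell touches the gauge (contact force between shell and gauge above 0.5 N).
It fails at once if the shell touches the big bin (contact force between shell and bin above 0.5 N).
It fails at once if a bin or any other bystander is displaced by more than 20 mm (distance of any of bin, small_bin, carton, tape, plug_a, plug_b, screwdriver, bottle from where it was at the start of the episode above 0.02 m).
It also fails if it takes over 67 s, if anything falls off the work surface, if the arm or the gripper's body presses on something with over 40 N, if the wrist force passes 120 N, or if a joint passes its speed limit or range.

## Working session

There is one attempt and no reset: what is moved stays moved. The work goes in short steps, Python scripts to look and compute and a shell command to move; the robot and the scene stay as the last step left them, time stands still between calls to the robot, and variables do not carry over. Pictures are saved under pics/ and viewed, at most 10 in all, crops included, and the job is handed in when it is done.

```bash
mkdir -p pics; cat > h.py <<'E'
import numpy as np, cv2
from plant import get_obs, camera, ticket, robot
def world(c):
    d=c["depth"];v,u=np.indices(d.shape)
    P=np.stack([(u-c["cx"])/c["fx"]*d,(v-c["cy"])/c["fy"]*d,d],-1)
    W=(P-c["t"])@c["R"]; W[d==0]=np.nan; return W
def save(c,n,s=1.5):
    cv2.imwrite(f"pics/{n}.png",cv2.resize(c["pixels"][...,::-1],None,fx=s,fy=s))
E
python3 - <<'E'
from h import *
for n in("top","scene"):
    c=camera(n);save(c,n);np.save(n+"W.npy",world(c))
o=get_obs();print(o["eef_pos"],o["orientation"],o["gripper_width"],o["clock"])
E
```

```text
[0.21692188 0.58542624 0.19164362] [[-9.37752817e-01  3.47303063e-01 -4.86829855e-04]
 [ 3.47303384e-01  9.37751356e-01 -1.65960890e-03]
 [-1.19861898e-04 -1.72538058e-03 -9.99998504e-01]] 0.0855667142181094 0.1
```

View pics/top.png

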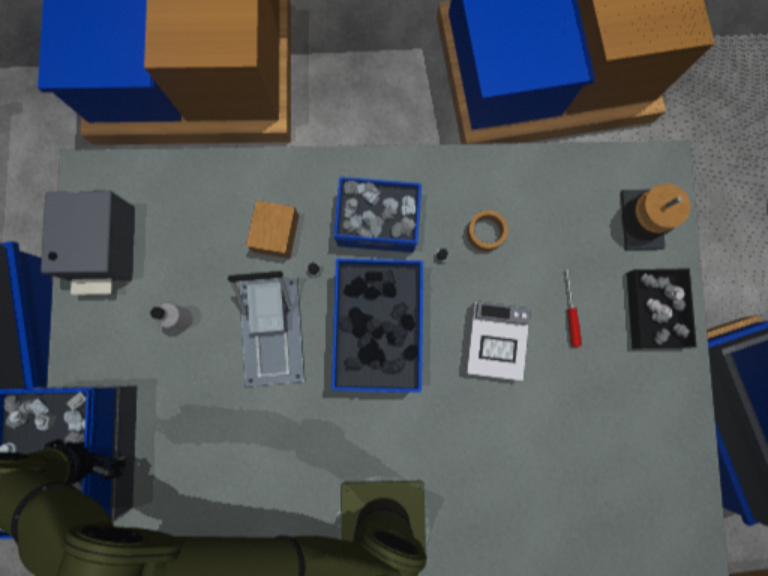

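View pics/scene.png

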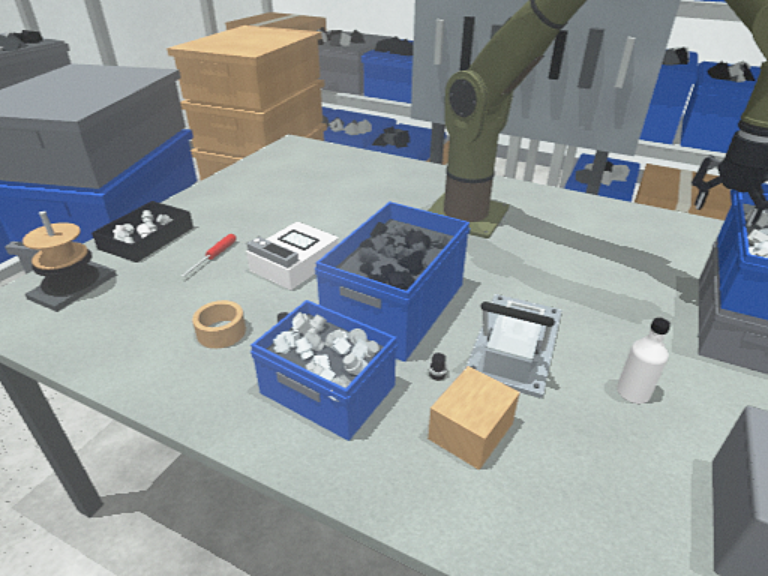

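The top view shows the feeder at (270,330), its crossbar from about (230,278) to (283,273) at the far end, the bin at (378,325) and the gauge at (498,342) with its window at (498,348). I'll enlarge the feeder and gauge.

```bash
python3 - <<'E'
from h import *
im=cv2.imread("pics/top.png"); im=cv2.resize(im,(512,384),interpolation=cv2.INTER_AREA)
a=cv2.resize(im[175:265,145:215],None,fx=6,fy=6,interpolation=cv2.INTER_CUBIC)
b=cv2.resize(im[190:265,300:362],None,fx=6,fy=6,interpolation=cv2.INTER_CUBIC)
b=cv2.copyMakeBorder(b,0,a.shape[0]-b.shape[0],0,0,cv2.BORDER_CONSTANT)
cv2.imwrite("pics/crop.png",np.hstack([a,b]))
W=np.load("topW.npy")
for u,v in[(252,217),(332,232),(182,232),(177,205),(171,184),(157,186),(187,182),(223,217),(281,217)]: print(u,v,np.round(W[v,u],3))
E
```

```text
252 217 [0.481 0.004 0.153]
332 232 [ 0.426 -0.292  0.057]
182 232 [0.438 0.273 0.01 ]
177 205 [0.536 0.281 0.07 ]
171 184 [0.598 0.28  0.177]
157 186 [0.593 0.33  0.172]
187 182 [0.606 0.227 0.166]
223 217 [0.481 0.103 0.168]
281 217 [ 0.478 -0.097  0.16 ]
```

View pics/crop.png

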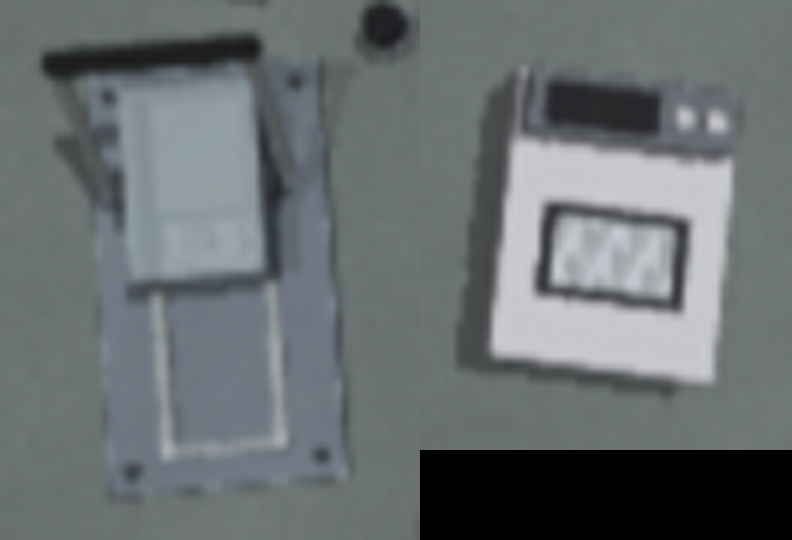

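```bash
python3 - <<'E'
from h import *
c=camera("top");R,t=c["R"],c["t"]
def pt(x,y,z,o):
    u=o[0]+(x+.5)/6-.5;v=o[1]+(y+.5)/6-.5
    d=R.T@np.array([(u-c["cx"])/c["fx"],(v-c["cy"])/c["fy"],1]);C=-R.T@t
    return (C+d*(z-C[2])/d[2])[:2]
def fit(M,W):
    M=np.array(M);W=np.array(W);m=M.mean(0);w=W.mean(0)
    H=(M-m).T@(W-w);th=np.arctan2(H[0,1]-H[1,0],H[0,0]+H[1,1])
    r=np.array([[np.cos(th),-np.sin(th)],[np.sin(th),np.cos(th)]]);o=w-r@m
    return o,th,r,np.linalg.norm(W-(M@r.T+o),axis=1)
A=(145,175);B=(300,190)
o,th,r,e=fit([(-.13,.075),(-.13,-.075),(.14,-.075)],[pt(110,497,.012,A),pt(349,478,.012,A),pt(323,60,.012,A)])
print("feeder",o,th,e)
for n,x in(("rest",.06+.13*np.sin(.5)),("mid",.06),("stop",.06-.13*np.sin(.5)),("pick",-.077)):print(n,o+r@[x,0])
print("bar",pt(45,62,.17,A),pt(260,45,.17,A))
f=[pt(x-420,y,.063,B) for x,y in[(547,203),(690,218),(683,311),(535,294)]]
print("window",*fit([(.029,.045),(.029,-.045),(-.029,-.045),(-.029,.045)],f))
W=world(c);p=W[195:260,310:355].reshape(-1,3);k=abs(p[:,2]-.06)<.008;print(p[k].min(0),p[k].max(0))
o2=get_obs();print(robot.grip_depth)
E
```

```text
feeder [0.47750817 0.27642129] 0.05815766877880926 [0.00057247 0.0008255  0.00093826]
rest [0.59962668 0.28353144]
mid [0.53740673 0.27990879]
stop [0.47518678 0.27628613]
pick [0.40063835 0.27194568]
bar [0.59691507 0.34719365] [0.60460793 0.22340386]
window [ 0.42472964 -0.29071107] -0.13398662569654307 [[ 0.99103721  0.13358609]
 [-0.13358609  0.99103721]] [0.00140094 0.00021171 0.00066122 0.00124191]
[ 0.3514621  -0.36526435  0.05200039] [ 0.54280525 -0.2115795   0.06784769]
0.0187
```

```bash
python3 -m pendant '[{"dp":[0,0,-0.15],"angular":[0,0,0]},{"dp":[0,0,-0.15],"angular":[0,0,0.96]},{"dp":[0,0,-0.15],"angular":[0,0,0.96]},{"dp":[0,0,-0.15],"angular":[0,0,0.96]},{"dp":[0,0,0],"angular":[0,0,0.96]},{"dp":[0,0,0],"angular":[0,0,0.96]},{"dp":[0,0,0],"angular":[0,0,0.96]},{"dp":[0,0,0],"angular":[0,0,0.96]},{"dp":[0,0,0],"angular":[0,0,0.96]},{"dp":[0,0,0],"angular":[0,0,0.96]}]' 0.4
cat >> h.py <<'E'
def go(p,yaw,tilt=True):
    """remaining shift (shares, tool axes) and turn (shares) to TCP p, tool z down, tool y at yaw"""
    o=get_obs();T=o["orientation"];y=np.array([np.cos(yaw),np.sin(yaw),0]);z=np.array([0,0,-1.]);G=np.stack([np.cross(y,z),y,z],1)
    from scipy.spatial.transform import Rotation as Ro
    print("t",o["clock"],"tcp",np.round(o["eef_pos"],4),"w",round(o["gripper_width"],4),"F",np.round(o["wrist_force"],1),"gf",o["gripper_force"])
    print(" dp",np.round(T.T@(np.array(p)-o["eef_pos"])/.2,3),"dp after turn",np.round(G.T@(np.array(p)-o["eef_pos"])/.2,3),"ang",np.round(Ro.from_matrix(T.T@G).as_rotvec()/.12,3))
E
python3 -c "
from h import *
go([.600,.284,.28],.058)"
```

```text
clock: 1.15
eef_pos: [0.2169, 0.5858, 0.312]
orientation: [[-0.174, 0.985, -0.0], [0.985, 0.174, -0.001], [-0.001, -0.001, -1.0]]
wrist_force: [-0.2, -0.1, -0.4]
gripper_width: 0.034
gripper_force: 0.0
t 1.15 tcp [0.2169 0.5858 0.312 ] w 0.034 F [-0.2 -0.1 -0.4] gf 0.0
 dp [-1.819  1.624  0.161] dp after turn [-1.618  1.825  0.16 ] ang [-0.004  0.006  0.972]
```

```bash
python3 -m pendant '[{"dp":[0,0,0],"angular":[0,0,0.97]},{"dp":[-0.1,0.115,0],"angular":[0,0,0]},{"dp":[-0.1,0.115,0],"angular":[0,0,0]},{"dp":[-0.1,0.115,0],"angular":[0,0,0]},{"dp":[-0.1,0.115,0],"angular":[0,0,0]},{"dp":[-0.1,0.115,0],"angular":[0,0,0]},{"dp":[-0.1,0.115,0],"angular":[0,0,0]},{"dp":[-0.1,0.115,0],"angular":[0,0,0]},{"dp":[-0.1,0.115,0],"angular":[0,0,0]},{"dp":[-0.1,0.115,0],"angular":[0,0,0]}]'
python3 -m pendant '[{"dp":[-0.1,0.115,0],"angular":[0,0,0]},{"dp":[-0.1,0.115,0],"angular":[0,0,0]},{"dp":[-0.1,0.115,0],"angular":[0,0,0]},{"dp":[-0.1,0.115,0],"angular":[0,0,0]},{"dp":[-0.1,0.115,0],"angular":[0,0,0]},{"dp":[-0.1,0.115,0],"angular":[0,0,0]},{"dp":[-0.1,0.11,0],"angular":[0,0,0]},{"dp":[0,0,0],"angular":[0,0,0]},{"dp":[0,0,0],"angular":[0,0,0]}]'
python3 - <<'E'
from h import *
go([.600,.284,.145],.058)
c=camera("wrist");save(c,"w1",1.2)
W=world(c);m=(abs(W[...,2]-.168)<.012)&(abs(W[...,1]-.284)<.04)&(abs(W[...,0]-.6)<.04);print(m.sum(),W[m].mean(0),W[m].max(0),W[m].min(0))
E
```

```text
clock: 2.15
eef_pos: [0.4356, 0.4184, 0.3121]
orientation: [[-0.063, 0.998, -0.001], [0.998, 0.063, -0.0], [-0.0, -0.001, -1.0]]
wrist_force: [-0.5, 0.1, -0.1]
gripper_width: 0.034
gripper_force: 0.0
clock: 3.05
eef_pos: [0.6034, 0.2892, 0.3118]
orientation: [[-0.061, 0.998, -0.001], [0.998, 0.061, -0.0], [-0.0, -0.001, -1.0]]
wrist_force: [-0.7, 1.1, 0.1]
gripper_width: 0.0342
gripper_force: 0.0
t 3.05 tcp [0.6034 0.2892 0.3118] w 0.0342 F [-0.7  1.1  0.1] gf 0.0
 dp [-0.025 -0.018  0.834] dp after turn [-0.025 -0.019  0.834] ang [-0.01   0.001  0.029]
1196 [0.59919785 0.28544491 0.17080246] [0.60938611 0.32390816 0.17435058] [0.58841108 0.24405552 0.16453502]
```

View pics/w1.png

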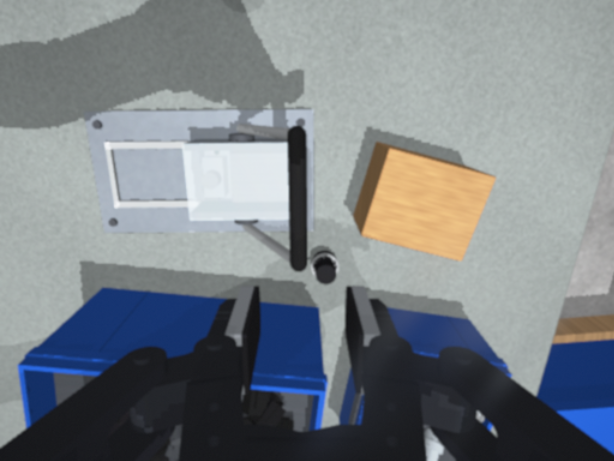

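The wrist view shows the bar at (298,200) clear of everything. The fingers at (240,330) and (365,330) straddle its line, so I'll descend.

```bash
python3 -m pendant '[{"dp":[-0.025,-0.02,0.1],"angular":[0,0,0]},{"dp":[0,0,0.1],"angular":[0,0,0]},{"dp":[0,0,0.1],"angular":[0,0,0]},{"dp":[0,0,0.1],"angular":[0,0,0]},{"dp":[0,0,0.1],"angular":[0,0,0]},{"dp":[0,0,0.1],"angular":[0,0,0]},{"dp":[0,0,0.1],"angular":[0,0,0]},{"dp":[0,0,0.1],"angular":[0,0,0]},{"dp":[0,0,0.04],"angular":[0,0,0]},{"dp":[0,0,0],"angular":[0,0,0]}]'
python3 -c "
from h import *
go([.467,.2758,.145],.058)"
```

```text
clock: 4.1
eef_pos: [0.5981, 0.2855, 0.1434]
orientation: [[-0.065, 0.998, -0.003], [0.998, 0.065, -0.0], [-0.0, -0.003, -1.0]]
wrist_force: [-1.3, -0.9, -0.3]
gripper_width: 0.0337
gripper_force: 0.0
t 4.1 tcp [0.5981 0.2855 0.1434] w 0.0337 F [-1.3 -0.9 -0.3] gf 0.0
 dp [-0.006 -0.657 -0.006] dp after turn [-0.01  -0.657 -0.008] ang [-0.023  0.002  0.055]
```

```bash
python3 -m pendant '[{"dp":[0,-0.04,-0.005],"angular":[0,0,0]},{"dp":[0,-0.04,-0.005],"angular":[0,0,0]},{"dp":[0,-0.04,-0.005],"angular":[0,0,0]},{"dp":[0,-0.04,-0.005],"angular":[0,0,0]},{"dp":[0,-0.04,-0.005],"angular":[0,0,0]},{"dp":[0,-0.04,0],"angular":[0,0,0]},{"dp":[0,-0.04,0],"angular":[0,0,0]},{"dp":[0,-0.04,0],"angular":[0,0,0]},{"dp":[0,-0.04,0],"angular":[0,0,0]},{"dp":[0,-0.04,0],"angular":[0,0,0]}]'
python3 -m pendant '[{"dp":[0,-0.04,0],"angular":[0,0,0]},{"dp":[0,-0.04,0],"angular":[0,0,0]},{"dp":[0,-0.04,0],"angular":[0,0,0]},{"dp":[0,-0.04,0],"angular":[0,0,0]},{"dp":[0,-0.03,0.01],"angular":[0,0,0]},{"dp":[0,-0.02,0.01],"angular":[0,0,0]},{"dp":[0,0,0],"angular":[0,0,0]},{"dp":[0,0,0],"angular":[0,0,0]}]'
python3 -c "
from h import *
go([.467,.2758,.145],.058)"
```

```text
clock: 5.1
eef_pos: [0.5193, 0.2795, 0.1493]
orientation: [[-0.063, 0.998, -0.0], [0.998, 0.063, 0.0], [0.0, -0.0, -1.0]]
wrist_force: [-0.3, 0.0, -0.1]
gripper_width: 0.0345
gripper_force: 0.0
clock: 5.9
eef_pos: [0.4783, 0.2769, 0.1453]
orientation: [[-0.063, 0.998, 0.0], [0.998, 0.063, 0.0], [0.0, 0.0, -1.0]]
wrist_force: [0.1, -0.1, 0.0]
gripper_width: 0.0345
gripper_force: 0.0
t 5.9 tcp [0.4783 0.2769 0.1453] w 0.0345 F [ 0.1 -0.1  0. ] gf 0.0
 dp [-0.002 -0.057  0.002] dp after turn [-0.002 -0.057  0.002] ang [ 0.003 -0.     0.04 ]
```

```bash
python3 - <<'E'
from h import *
c=camera("scene");cv2.imwrite("pics/s2.png",cv2.resize(c["pixels"][150:290,270:400,::-1],None,fx=4,fy=4))
E
```

```text
(no output)
```

View pics/s2.png

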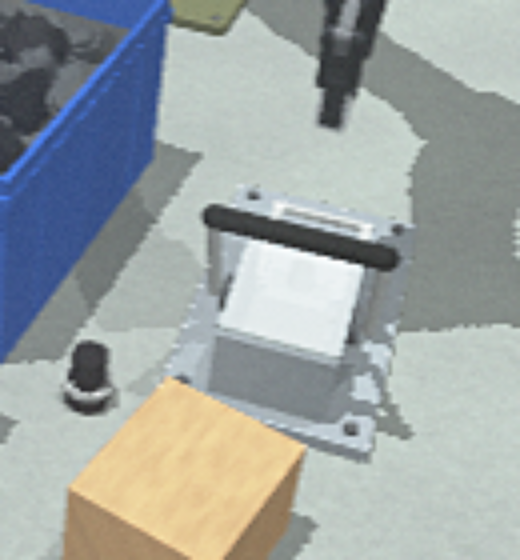

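The handle is back at rest (bar at crop (300,235)) and the fingers are empty over the pick-up end, so the part-open tips slipped over the bar. I'll go back, go deeper, pinch it and follow the arc.

```bash
python3 -m pendant '[{"dp":[0,0,-0.15],"angular":[0,0,0]},{"dp":[0,0,-0.15],"angular":[0,0,0]},{"dp":[0,0,-0.15],"angular":[0,0,0.04]},{"dp":[0,0.15,0],"angular":[0,0,0]},{"dp":[0,0.15,0],"angular":[0,0,0]},{"dp":[0,0.15,0],"angular":[0,0,0]},{"dp":[0,0.15,0],"angular":[0,0,0]},{"dp":[0,0,0],"angular":[0,0,0]},{"dp":[0,0,0],"angular":[0,0,0]}]' 0.6
python3 - <<'E'
from h import *
go([.5995,.284,.136],.058)
W=world(camera("top"));m=(abs(W[...,2]-.168)<.012)&(abs(W[...,1]-.284)<.06)&(abs(W[...,0]-.57)<.06);print(m.sum(),np.median(W[m],0))
E
```

```text
clock: 6.85
eef_pos: [0.598, 0.2834, 0.2348]
orientation: [[-0.057, 0.998, -0.001], [0.998, 0.057, -0.0], [-0.0, -0.001, -1.0]]
wrist_force: [-1.0, 1.3, 0.2]
gripper_width: 0.0511
gripper_force: 0.0
t 6.85 tcp [0.598  0.2834 0.2348] w 0.0511 F [-1.   1.3  0.2] gf 0.0
 dp [0.003 0.008 0.494] dp after turn [0.003 0.008 0.494] ang [-0.006  0.003 -0.008]
106 [0.60224562 0.26405092 0.17085171]
```

```bash
python3 -m pendant '[{"dp":[0,0.01,0.1],"angular":[0,0,0]},{"dp":[0,0,0.1],"angular":[0,0,0]},{"dp":[0,0,0.1],"angular":[0,0,0]},{"dp":[0,0,0.1],"angular":[0,0,0]},{"dp":[0,0,0.1],"angular":[0,0,0]},{"dp":[0,0,0],"angular":[0,0,0]}]'
python3 -m pendant '[{"dp":[0,0,0],"angular":[0,0,0]},{"dp":[0,0,0],"angular":[0,0,0]},{"dp":[0,0,0],"angular":[0,0,0]},{"dp":[0,0,0],"angular":[0,0,0]},{"dp":[0,0,0],"angular":[0,0,0]}]' 0 40
```

```text
clock: 7.5
eef_pos: [0.5964, 0.2835, 0.1329]
orientation: [[-0.059, 0.998, -0.006], [0.998, 0.059, -0.002], [-0.002, -0.006, -1.0]]
wrist_force: [-0.4, -0.8, -0.5]
gripper_width: 0.0517
gripper_force: 0.0
clock: 8.0
eef_pos: [0.6001, 0.2841, 0.136]
orientation: [[-0.058, 0.998, 0.001], [0.998, 0.058, 0.0], [0.0, 0.001, -1.0]]
wrist_force: [-0.5, 0.1, 0.5]
gripper_width: -0.0
gripper_force: 0.0
```

```bash
python3 - <<'E'
from h import *
c=camera("scene");s=cv2.resize(c["pixels"][150:290,270:400,::-1],None,fx=4,fy=4)
w=camera("wrist");wi=cv2.resize(w["pixels"][...,::-1],None,fx=.7,fy=.7)
d=get_obs()["eef_pos"];p=c["R"]@d+c["t"];print("tcp in scene crop",((p[0]/p[2]*c["fx"]+c["cx"]-270)*4,(p[1]/p[2]*c["fy"]+c["cy"]-150)*4))
W=world(w);wi=cv2.copyMakeBorder(wi,0,s.shape[0]-wi.shape[0],0,0,cv2.BORDER_CONSTANT)[:,:280]
cv2.imwrite("pics/s3.png",np.hstack([s,wi]))
E
```

```text
tcp in scene crop (np.float64(285.9410028443458), np.float64(268.07984438041944))
```

View pics/s3.png

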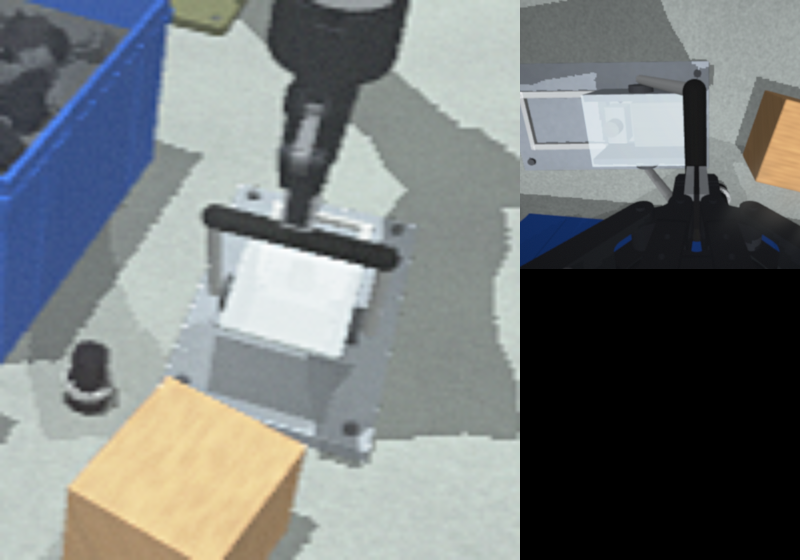

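```bash
python3 - <<'E'
from h import *
w=camera("wrist");W=world(w);P=w["pixels"]
for v in range(180,330,6): print(v,*[(np.round(W[v,u]*1000).tolist(),P[v,u].tolist()) for u in(242,253,264)])
o=get_obs();p=w["R"]@o["eef_pos"]+w["t"];print(p[:2]/p[2]*w["fx"]+[w["cx"],w["cy"]],o["eef_pos"])
E
```

```text
180 ([593.0, 321.0, 171.0], [25, 25, 26]) ([598.0, 321.0, 172.0], [27, 27, 26]) ([604.0, 320.0, 168.0], [20, 20, 20])
186 ([593.0, 318.0, 173.0], [25, 24, 26]) ([598.0, 318.0, 172.0], [26, 26, 25]) ([604.0, 318.0, 168.0], [18, 19, 19])
192 ([593.0, 315.0, 173.0], [25, 24, 25]) ([599.0, 315.0, 172.0], [28, 28, 28]) ([604.0, 315.0, 168.0], [19, 18, 19])
198 ([594.0, 312.0, 172.0], [24, 24, 25]) ([599.0, 312.0, 172.0], [27, 26, 27]) ([604.0, 312.0, 169.0], [20, 20, 21])
204 ([594.0, 309.0, 172.0], [24, 24, 26]) ([599.0, 309.0, 171.0], [27, 27, 27]) ([604.0, 309.0, 169.0], [22, 21, 21])
210 ([594.0, 306.0, 172.0], [25, 25, 27]) ([599.0, 307.0, 172.0], [25, 25, 26]) ([605.0, 305.0, 168.0], [19, 19, 19])
216 ([594.0, 303.0, 172.0], [25, 25, 26]) ([599.0, 304.0, 173.0], [27, 26, 26]) ([605.0, 302.0, 168.0], [19, 18, 19])
222 ([594.0, 300.0, 172.0], [24, 24, 24]) ([599.0, 301.0, 173.0], [26, 26, 26]) ([605.0, 300.0, 169.0], [18, 19, 19])
228 ([594.0, 297.0, 172.0], [24, 24, 26]) ([600.0, 298.0, 173.0], [27, 28, 27]) ([605.0, 296.0, 169.0], [19, 20, 19])
234 ([595.0, 294.0, 172.0], [23, 23, 2
[... 1220 characters left out ...]
 28, 30]) ([603.0, 297.0, 224.0], [23, 25, 28])
300 ([596.0, 296.0, 227.0], [25, 25, 29]) ([600.0, 286.0, 212.0], [28, 28, 31]) ([603.0, 296.0, 227.0], [24, 24, 27])
306 ([596.0, 296.0, 230.0], [23, 23, 27]) ([600.0, 284.0, 213.0], [28, 28, 30]) ([603.0, 297.0, 231.0], [24, 25, 28])
312 ([596.0, 295.0, 231.0], [21, 21, 25]) ([601.0, 280.0, 212.0], [27, 27, 30]) ([603.0, 297.0, 233.0], [22, 23, 27])
318 ([596.0, 293.0, 231.0], [23, 25, 27]) ([601.0, 277.0, 212.0], [27, 26, 29]) ([603.0, 298.0, 238.0], [20, 22, 25])
324 ([596.0, 284.0, 224.0], [23, 25, 28]) ([601.0, 275.0, 212.0], [27, 27, 29]) ([603.0, 297.0, 238.0], [21, 21, 25])
[251.81535842 223.42455407] [0.59986758 0.28397039 0.13551643]
```

```bash
python3 - <<'E'
from h import *
c=camera("scene");W=world(c)
m=(abs(W[...,0]-.6)<.03)&(abs(W[...,1]-.284)<.011);q=W[m];print(np.histogram(q[:,2],bins=np.arange(.06,.26,.01)))
E
python3 -m pendant '[{"dp":[0,0,0],"angular":[0,0,0]},{"dp":[0,0,0],"angular":[0,0,0]},{"dp":[0,0,0],"angular":[0,0,0]},{"dp":[0,0,0],"angular":[0,0,0]}]' 0.6
python3 - <<'E'
from h import *
w=camera("wrist");W=world(w)
im=w["pixels"][130:384,130:380,::-1];cv2.imwrite("pics/w4.png",cv2.resize(im,None,fx=2.3,fy=2.3))
m=(abs(W[...,1]-.290)<.012)&(abs(W[...,0]-.6)<.06)&(W[...,2]>.1)&(abs(W[...,0]-.6)>.012);q=W[m];print(np.histogram(q[:,2],bins=np.arange(.1,.26,.01)))
E
```

```text
(array([40, 49,  0,  0,  0,  0,  0,  0,  0,  3, 29, 17, 25, 28, 18,  0,  5,
        0,  7]), array([0.06, 0.07, 0.08, 0.09, 0.1 , 0.11, 0.12, 0.13, 0.14, 0.15, 0.16,
       0.17, 0.18, 0.19, 0.2 , 0.21, 0.22, 0.23, 0.24, 0.25]))
clock: 8.6
eef_pos: [0.5998, 0.2839, 0.1354]
orientation: [[-0.058, 0.998, -0.0], [0.998, 0.058, 0.0], [0.0, -0.0, -1.0]]
wrist_force: [0.3, 1.2, 0.0]
gripper_width: 0.051
gripper_force: 0.0
(array([   0,    0,    0,    0,    0,    0,    0,   46,  650, 1026, 1233,
       1414, 3080, 7847, 4649]), array([0.1 , 0.11, 0.12, 0.13, 0.14, 0.15, 0.16, 0.17, 0.18, 0.19, 0.2 ,
       0.21, 0.22, 0.23, 0.24, 0.25]))
```

View pics/w4.png

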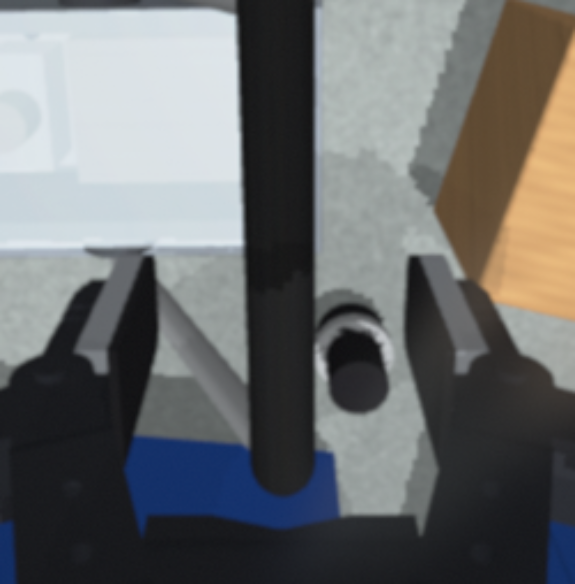

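The enlarged wrist view shows the finger pads (tips near (130,260) and (430,260)) straddling the bar, but standing above it. Depth agrees: shut, the tips end about 38 mm behind the reported TCP, so I'll correct for that offset: go 24 mm lower and pinch.

```bash
python3 -m pendant '[{"dp":[0,0,0.06],"angular":[0,0,0]},{"dp":[0,0,0.06],"angular":[0,0,0]},{"dp":[0,0,0],"angular":[0,0,0]}]'
python3 -m pendant '[{"dp":[0,0,0],"angular":[0,0,0]},{"dp":[0,0,0],"angular":[0,0,0]},{"dp":[0,0,0],"angular":[0,0,0]},{"dp":[0,0,0],"angular":[0,0,0]}]' 0 35
```

```text
clock: 8.95
eef_pos: [0.5978, 0.2831, 0.1086]
orientation: [[-0.058, 0.998, -0.005], [0.998, 0.058, -0.002], [-0.002, -0.005, -1.0]]
wrist_force: [-0.7, -0.6, 0.3]
gripper_width: 0.0512
gripper_force: 0.0
clock: 9.35
eef_pos: [0.5997, 0.284, 0.1118]
orientation: [[-0.058, 0.998, -0.0], [0.998, 0.058, 0.0], [0.0, -0.0, -1.0]]
wrist_force: [-1.2, -0.8, 1.4]
gripper_width: 0.0148
gripper_force: 34.1
```

```bash
python3 -m pendant '[{"dp":[0,-0.059,-0.028],"angular":[0,0,0]},{"dp":[0,-0.061,-0.022],"angular":[0,0,0]},{"dp":[0,-0.063,-0.016],"angular":[0,0,0]},{"dp":[0,-0.064,-0.01],"angular":[0,0,0]},{"dp":[0,-0.065,-0.003],"angular":[0,0,0]},{"dp":[0,-0.065,0.003],"angular":[0,0,0]},{"dp":[0,-0.064,0.01],"angular":[0,0,0]},{"dp":[0,-0.063,0.016],"angular":[0,0,0]},{"dp":[0,-0.061,0.022],"angular":[0,0,0]},{"dp":[0,-0.059,0.028],"angular":[0,0,0]}]'
python3 -m pendant '[{"dp":[0,-0.01,0.005],"angular":[0,0,0]},{"dp":[0,0,0],"angular":[0,0,0]},{"dp":[0,0,0],"angular":[0,0,0]},{"dp":[0,0,0],"angular":[0,0,0]}]'
python3 - <<'E'
from h import *
go([.600,.284,.11],.058)
W=world(camera("top"));m=(abs(W[...,2]-.168)<.012)&(abs(W[...,1]-.28)<.07)&(abs(W[...,0]-.50)<.12)
q=W[m];
for lo,hi in((.2,.255),(.305,.35)):
  k=(q[:,1]>lo)&(q[:,1]<hi);print(k.sum(),np.median(q[k],0))
E
```

```text
clock: 10.35
eef_pos: [0.4811, 0.2757, 0.1142]
orientation: [[-0.056, 0.998, 0.012], [0.998, 0.056, 0.002], [0.001, 0.012, -1.0]]
wrist_force: [6.0, -4.6, 7.6]
gripper_width: 0.0147
gripper_force: 38.5
clock: 10.75
eef_pos: [0.4776, 0.2754, 0.1126]
orientation: [[-0.056, 0.998, 0.008], [0.998, 0.056, 0.001], [0.0, 0.008, -1.0]]
wrist_force: [2.6, -5.1, 9.2]
gripper_width: 0.015
gripper_force: 38.5
t 10.75 tcp [0.4776 0.2754 0.1126] w 0.015 F [ 2.6 -5.1  9.2] gf 38.47144067287445
 dp [0.009 0.613 0.018] dp after turn [0.007 0.614 0.013] ang [ 0.066 -0.003 -0.017]
55 [0.48287012 0.2331446  0.17172402]
0 [nan nan nan]
  return _methods._mean(a, axis=axis, dtype=dtype,
  ret = um.true_divide(
```

```bash
python3 -m pendant '[{"dp":[0,-0.02,0.01],"angular":[0,0,0]},{"dp":[0,-0.02,0.01],"angular":[0,0,0]},{"dp":[0,0,0],"angular":[0,0,0]},{"dp":[0,0,0],"angular":[0,0,0]},{"dp":[0,0,0],"angular":[0,0,0]}]'
```

```text
clock: 11.3
eef_pos: [0.4752, 0.2755, 0.1108]
orientation: [[-0.054, 0.998, 0.018], [0.999, 0.054, 0.004], [0.003, 0.018, -1.0]]
wrist_force: [8.7, -5.8, 18.2]
gripper_width: 0.0148
gripper_force: 39.7
```

The force rises and the bar stops, so the handle is at its stop. Now I'll guide it back.

```bash
python3 -m pendant '[{"dp":[0,0.05,-0.025],"angular":[0,0,0]},{"dp":[0,0.059,-0.028],"angular":[0,0,0]},{"dp":[0,0.061,-0.022],"angular":[0,0,0]},{"dp":[0,0.063,-0.016],"angular":[0,0,0]},{"dp":[0,0.064,-0.01],"angular":[0,0,0]},{"dp":[0,0.065,-0.003],"angular":[0,0,0]},{"dp":[0,0.065,0.003],"angular":[0,0,0]},{"dp":[0,0.064,0.01],"angular":[0,0,0]},{"dp":[0,0.063,0.016],"angular":[0,0,0]},{"dp":[0,0.061,0.022],"angular":[0,0,0]}]'
python3 -m pendant '[{"dp":[0,0.059,0.028],"angular":[0,0,0]},{"dp":[0,0,0],"angular":[0,0,0]},{"dp":[0,0,0],"angular":[0,0,0]}]'
python3 -m pendant '[{"dp":[0,0,0],"angular":[0,0,0]},{"dp":[0,0,0],"angular":[0,0,0]},{"dp":[0,0,0],"angular":[0,0,0]},{"dp":[0,0,0],"angular":[0,0,0]},{"dp":[0,0,-0.15],"angular":[0,0,0]},{"dp":[0,0,-0.15],"angular":[0,0,0]},{"dp":[0,0,-0.15],"angular":[0,0,0]},{"dp":[0,0,-0.15],"angular":[0,0,0]},{"dp":[0,0,-0.1],"angular":[0,0,0]}]' 0.65
python3 -c "
from h import *
go([.4006,.272,.21],.058)"
```

```text
clock: 12.3
eef_pos: [0.5881, 0.2835, 0.1171]
orientation: [[-0.058, 0.998, -0.001], [0.998, 0.058, 0.0], [0.0, -0.001, -1.0]]
wrist_force: [-1.2, -0.3, 7.2]
gripper_width: 0.0144
gripper_force: 38.6
clock: 12.6
eef_pos: [0.5997, 0.2843, 0.1116]
orientation: [[-0.058, 0.998, -0.0], [0.998, 0.058, 0.0], [0.0, -0.0, -1.0]]
wrist_force: [-0.9, 0.6, 0.5]
gripper_width: 0.0148
gripper_force: 37.4
clock: 13.5
eef_pos: [0.6008, 0.2842, 0.254]
orientation: [[-0.058, 0.998, 0.003], [0.998, 0.058, 0.001], [0.001, 0.003, -1.0]]
wrist_force: [0.8, 0.7, 1.0]
gripper_width: 0.0554
gripper_force: 0.0
t 13.5 tcp [0.6008 0.2842 0.254 ] w 0.0554 F [0.8 0.7 1. ] gf 0.0
 dp [-0.003 -1.003  0.217] dp after turn [-0.003 -1.003  0.22 ] ang [ 0.026 -0.01  -0.002]
```

```bash
python3 -m pendant '[{"dp":[0,-0.14,0],"angular":[0,0,0]},{"dp":[0,-0.14,0],"angular":[0,0,0]},{"dp":[0,-0.14,0],"angular":[0,0,0]},{"dp":[0,-0.14,0],"angular":[0,0,0]},{"dp":[0,-0.14,0],"angular":[0,0,0]},{"dp":[0,-0.14,0],"angular":[0,0,0]},{"dp":[0,-0.16,0],"angular":[0,0,0]},{"dp":[0,0,0],"angular":[0,0,0]},{"dp":[0,0,0],"angular":[0,0,0]},{"dp":[0,0,0],"angular":[0,0,0]}]'
python3 - <<'E'
from h import *
w=camera("wrist");W=world(w);save(w,"w5",1.2);np.save("w5.npy",W)
for n,lo,hi in(("neck",.056,.07),("block",.04,.049)):
    m=(W[...,2]>lo)&(W[...,2]<hi)&(abs(W[...,0]-.4)<.04)&(abs(W[...,1]-.272)<.045);q=W[m]
    if len(q): print(n,len(q),q.mean(0),q.min(0),q.max(0),cv2.minAreaRect((q[:,:2]*1000).astype(np.float32)))
go([.4006,.272,.21],.058)
E
```

```text
clock: 14.5
eef_pos: [0.4014, 0.2725, 0.2517]
orientation: [[-0.057, 0.998, 0.002], [0.998, 0.057, 0.001], [0.001, 0.002, -1.0]]
wrist_force: [0.9, 0.2, 0.2]
gripper_width: 0.0559
gripper_force: 0.0
neck 230 [0.39997789 0.27348647 0.0632676 ] [0.39131932 0.26335084 0.05607401] [0.40892667 0.28241299 0.06560063] ((400.1482849121094, 272.91363525390625), (17.23042869567871, 18.964139938354492), 3.181967258453369)
block 519 [0.40001395 0.27497738 0.04551853] [0.38651721 0.24999523 0.04034473] [0.41292285 0.29649212 0.04831165] ((399.69549560546875, 273.1485595703125), (23.696805953979492, 45.62006759643555), 3.7226336002349854)
t 14.55 tcp [0.4015 0.2724 0.2515] w 0.0553 F [ 0.8 -0.5 -0.1] gf 0.0
 dp [-0.002 -0.005  0.208] dp after turn [-0.002 -0.004  0.208] ang [ 0.011 -0.003 -0.009]
```

View pics/w5.png

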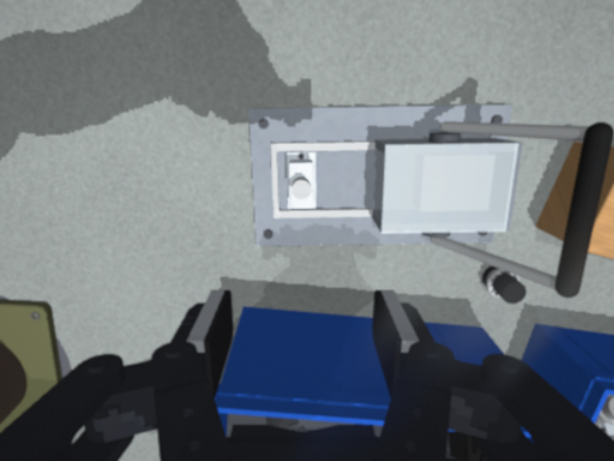

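The shell lies out in the pick-up end at (301,185), aligned, with the handle back at rest at (590,210). Depth puts the shell at (0.400, 0.273), yaw 0.06. Descending onto it.

```bash
python3 -m pendant '[{"dp":[0.003,-0.007,0.14],"angular":[0,0,0]},{"dp":[0,0,0.14],"angular":[0,0,0]},{"dp":[0,0,0.14],"angular":[0,0,0]},{"dp":[0,0,0.14],"angular":[0,0,0]},{"dp":[0,0,0.14],"angular":[0,0,0]},{"dp":[0,0,0.14],"angular":[0,0,0]},{"dp":[0,0,0.14],"angular":[0,0,0]},{"dp":[0,0,0.1],"angular":[0,0,0]},{"dp":[0,0,0.05],"angular":[0,0,0]},{"dp":[0,0,0],"angular":[0,0,0]}]' 0.55
python3 -m pendant '[{"dp":[0,0,0],"angular":[0,0,0]},{"dp":[0,0,0],"angular":[0,0,0]}]'
python3 -c "
from h import *
go([.3999,.273,-.016],.058)"
```

```text
clock: 15.55
eef_pos: [0.3989, 0.2724, 0.0242]
orientation: [[-0.057, 0.998, -0.001], [0.998, 0.057, -0.001], [-0.001, -0.001, -1.0]]
wrist_force: [-0.7, 0.5, 1.0]
gripper_width: 0.0468
gripper_force: 0.0
clock: 15.75
eef_pos: [0.3997, 0.2733, 0.0263]
orientation: [[-0.058, 0.998, 0.002], [0.998, 0.058, 0.001], [0.001, 0.002, -1.0]]
wrist_force: [0.5, -0.5, -0.1]
gripper_width: 0.0466
gripper_force: 0.0
t 15.75 tcp [0.3997 0.2733 0.0263] w 0.0466 F [ 0.5 -0.5 -0.1] gf 0.0
 dp [-0.002  0.001  0.212] dp after turn [-0.002  0.001  0.212] ang [ 0.015 -0.01  -0.002]
```

```bash
python3 -m pendant '[{"dp":[0,0,0.07],"angular":[0,0,0]},{"dp":[0,0,0.07],"angular":[0,0,0]},{"dp":[0,0,0.05],"angular":[0,0,0]},{"dp":[0,0,0.02],"angular":[0,0,0]},{"dp":[0,0,0],"angular":[0,0,0]},{"dp":[0,0,0],"angular":[0,0,0]}]'
python3 -m pendant '[{"dp":[0,0,0],"angular":[0,0,0]},{"dp":[0,0,0],"angular":[0,0,0]},{"dp":[0,0,0],"angular":[0,0,0]},{"dp":[0,0,0],"angular":[0,0,0]},{"dp":[0,0,0],"angular":[0,0,0]}]' 0 60
```

```text
clock: 16.35
eef_pos: [0.399, 0.273, -0.0162]
orientation: [[-0.058, 0.998, 0.001], [0.998, 0.058, 0.0], [0.0, 0.001, -1.0]]
wrist_force: [0.1, 0.1, 0.4]
gripper_width: 0.0472
gripper_force: 0.0
clock: 16.85
eef_pos: [0.3993, 0.2732, -0.0159]
orientation: [[-0.058, 0.998, 0.001], [0.998, 0.058, 0.001], [0.001, 0.001, -1.0]]
wrist_force: [0.9, -0.2, 5.6]
gripper_width: 0.0231
gripper_force: 59.8
```

```bash
python3 -m pendant '[{"dp":[0,0,-0.05],"angular":[0,0,0]},{"dp":[0,0,-0.1],"angular":[0,0,0]},{"dp":[0,0,-0.14],"angular":[0,0,0]},{"dp":[0,0,-0.14],"angular":[0,0,0]},{"dp":[0,0,-0.14],"angular":[0,0,0]},{"dp":[0,0,-0.14],"angular":[0,0,0]},{"dp":[0,0,-0.14],"angular":[0,0,0]},{"dp":[0,0,-0.14],"angular":[0,0,0]},{"dp":[0,0,-0.14],"angular":[0,0,0]},{"dp":[0,0,-0.14],"angular":[0,0,0]}]'
python3 -m pendant '[{"dp":[0,0,0],"angular":[0,0,0]},{"dp":[0,0,0],"angular":[0,0,0]}]'
python3 -c "
from h import *
go([.4247,-.2907,.24],-.134)
W=world(camera('wrist'));o=get_obs()
m=(abs(W[...,0]-.4)<.05)&(abs(W[...,1]-.273)<.045)&(W[...,2]>.2)
q=W[m];print(np.histogram(q[:,2],bins=np.arange(.2,.36,.01)))"
```

```text
clock: 17.85
eef_pos: [0.3978, 0.2722, 0.2389]
orientation: [[-0.058, 0.998, -0.001], [0.998, 0.058, -0.0], [-0.0, -0.001, -1.0]]
wrist_force: [-0.4, -0.2, -2.0]
gripper_width: 0.0229
gripper_force: 59.0
clock: 18.05
eef_pos: [0.3982, 0.2726, 0.2376]
orientation: [[-0.058, 0.998, -0.0], [0.998, 0.058, 0.0], [0.0, -0.0, -1.0]]
wrist_force: [0.1, 0.5, -2.8]
gripper_width: 0.0227
gripper_force: 59.2
t 18.05 tcp [0.3982 0.2726 0.2376] w 0.0227 F [ 0.1  0.5 -2.8] gf 59.19650137424469
 dp [-2.819 -0.031 -0.013] dp after turn [-2.773  0.508 -0.012] ang [-0.    -0.003  1.601]
(array([   0,    0,    0,    0,    0,    0,  227, 1387,  798, 3573, 1643,
       3563, 3333, 8254, 5729]), array([0.2 , 0.21, 0.22, 0.23, 0.24, 0.25, 0.26, 0.27, 0.28, 0.29, 0.3 ,
       0.31, 0.32, 0.33, 0.34, 0.35]))
```

```bash
python3 -m pendant '[{"dp":[-0.05,0,0],"angular":[0,0,0]},{"dp":[-0.1,0,0],"angular":[0,0,0]},{"dp":[-0.14,0,0],"angular":[0,0,0]},{"dp":[-0.14,0,0],"angular":[0,0,0]},{"dp":[-0.14,0,0],"angular":[0,0,0]},{"dp":[-0.14,0,0],"angular":[0,0,0]},{"dp":[-0.14,0,0],"angular":[0,0,0]},{"dp":[-0.14,0,0],"angular":[0,0,0]},{"dp":[-0.14,0,0],"angular":[0,0,0]},{"dp":[-0.14,0,0],"angular":[0,0,0]}]'
python3 -m pendant '[{"dp":[-0.14,0,0],"angular":[0,0,0]},{"dp":[-0.14,0,0],"angular":[0,0,0]},{"dp":[-0.14,0,0],"angular":[0,0,0]},{"dp":[-0.14,0,0],"angular":[0,0,0]},{"dp":[-0.14,0,0],"angular":[0,0,0]},{"dp":[-0.14,0,0],"angular":[0,0,0]},{"dp":[-0.14,0,0],"angular":[0,0,0]},{"dp":[-0.14,0,0],"angular":[0,0,0]},{"dp":[-0.14,0,0],"angular":[0,0,0]},{"dp":[-0.13,0,0],"angular":[0,0,0]}]'
python3 -m pendant '[{"dp":[-0.1,0,0],"angular":[0,0,0.5]},{"dp":[-0.05,0,0],"angular":[0,0,0.6]},{"dp":[0,0,0],"angular":[0,0,0.5]},{"dp":[0,0,0],"angular":[0,0,0]},{"dp":[0,0,0],"angular":[0,0,0]}]'
python3 -c "
from h import *
go([.4247,-.2907,.042],-.134)"
```

```text
clock: 19.1
eef_pos: [0.412, 0.0173, 0.2364]
orientation: [[-0.057, 0.998, -0.003], [0.998, 0.057, -0.001], [-0.001, -0.003, -1.0]]
wrist_force: [1.1, 0.1, -2.1]
gripper_width: 0.0231
gripper_force: 59.2
clock: 20.1
eef_pos: [0.4277, -0.2597, 0.2361]
orientation: [[-0.057, 0.998, -0.003], [0.998, 0.057, 0.001], [0.001, -0.003, -1.0]]
wrist_force: [0.1, 0.1, -1.9]
gripper_width: 0.023
gripper_force: 59.2
clock: 20.6
eef_pos: [0.4297, -0.2878, 0.2365]
orientation: [[0.132, 0.991, -0.002], [0.991, -0.132, 0.001], [0.001, -0.002, -1.0]]
wrist_force: [0.9, -0.7, -2.6]
gripper_width: 0.0228
gripper_force: 59.1
t 20.6 tcp [ 0.4297 -0.2878  0.2365] w 0.0228 F [ 0.9 -0.7 -2.6] gf 59.0920615196228
 dp [-0.018 -0.02   0.972] dp after turn [-0.018 -0.023  0.972] ang [-0.019 -0.008  0.011]
```

```bash
python3 -m pendant '[{"dp":[-0.018,-0.021,0.1],"angular":[0,0,0]},{"dp":[0,0,0.1],"angular":[0,0,0]},{"dp":[0,0,0.1],"angular":[0,0,0]},{"dp":[0,0,0.1],"angular":[0,0,0]},{"dp":[0,0,0],"angular":[0,0,0]},{"dp":[0,0,0],"angular":[0,0,0]}]'
python3 - <<'E'
from h import *
w=camera("wrist");W=world(w);np.save("w6.npy",W);save(w,"w6",1.5)
go([.4247,-.2907,.042],-.134)
m=(abs(W[...,0]-.425)<.05)&(abs(W[...,1]+.29)<.045)&(W[...,2]>.12);q=W[m];print(np.histogram(q[:,2],bins=np.arange(.12,.26,.01)))
E
```

```text
clock: 21.2
eef_pos: [0.4259, -0.291, 0.1574]
orientation: [[0.133, 0.991, -0.001], [0.991, -0.133, 0.001], [0.0, -0.001, -1.0]]
wrist_force: [-0.4, -0.5, -1.4]
gripper_width: 0.0225
gripper_force: 59.0
t 21.25 tcp [ 0.4265 -0.2914  0.158 ] w 0.0228 F [-0.1 -1.  -1.7] gf 59.04922306537628
 dp [ 0.003 -0.01   0.58 ] dp after turn [ 0.002 -0.009  0.58 ] ang [0.007 0.002 0.005]
(array([   0,    0,    0,    0,    0,    0,  290, 1325,  828, 3583, 1608,
       3571, 3425, 8271]), array([0.12, 0.13, 0.14, 0.15, 0.16, 0.17, 0.18, 0.19, 0.2 , 0.21, 0.22,
       0.23, 0.24, 0.25, 0.26]))
```

View pics/w6.png

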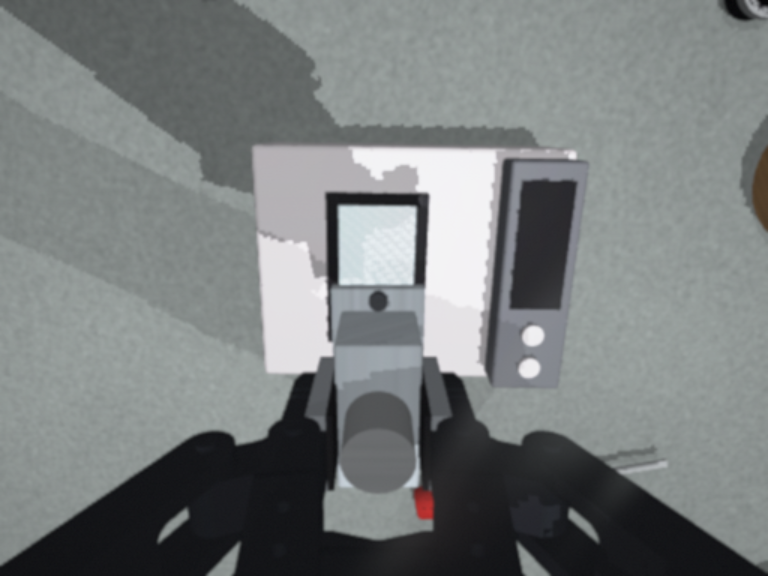

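The window's far frame edge runs (327,193)–(429,195) and the shell's far flange edge (331,287)–(423,287). They look parallel, and the shell is upright.

```bash
python3 - <<'E'
from h import *
c=camera("wrist");R,t=c["R"],c["t"];C=-R.T@t;W=np.load("w6.npy")
def pt(x,y,z):
    u=(x+.5)/1.5-.5;v=(y+.5)/1.5-.5
    d=R.T@np.array([(u-c["cx"])/c["fx"],(v-c["cy"])/c["fy"],1]);return (C+d*(z-C[2])/d[2])[:2]
a=W[280//15*10:,:] if 0 else None
print("flange depth pts",[np.round(W[int(y/1.5),int(x/1.5)],4) for x,y in((345,292),(410,292),(345,305),(410,305))],"glass/body",[np.round(W[int(y/1.5),int(x/1.5)],4) for x,y in((375,235),(300,200),(460,250))])
for n,l,r,z,h in(("win",(327,193),(429,195),.063,.045),("shell",(331,286),(424,286),.191,.030)):
    L,Q=pt(*l,z),pt(*r,z);x=(Q-L);th=np.arctan2(x[1],x[0]);th0=-.134
    print(n,"width",np.linalg.norm(x),"yaw",th,"centre",(L+Q)/2-h*np.array([-np.sin(th0),np.cos(th0)]))
go([.4247,-.2907,.042],-.134)
E
```

```text
flange depth pts [array([ 0.4193, -0.2604,  0.1906]), array([ 0.4396, -0.2634,  0.1897]), array([ 0.4187, -0.2646,  0.1914]), array([ 0.4391, -0.2677,  0.1904])] glass/body [array([ 0.427 , -0.2692,  0.0622]), array([ 0.3877, -0.2445,  0.0603]), array([ 0.474 , -0.2848,  0.0605])]
win width 0.056809435345930755 yaw -0.15256202813606767 centre [ 0.42625449 -0.29194935]
shell width 0.02949950463588784 yaw -0.13336930003472072 centre [ 0.42619161 -0.29020056]
t 21.3 tcp [ 0.4267 -0.2916  0.1583] w 0.0225 F [ 0.9 -0.6 -2.2] gf 59.049232006073
 dp [ 0.004 -0.012  0.582] dp after turn [ 0.003 -0.011  0.582] ang [0.014 0.005 0.004]
```

```bash
python3 -m pendant '[{"dp":[-0.006,0,0.1],"angular":[0,0,0]},{"dp":[0,0,0.1],"angular":[0,0,0]},{"dp":[0,0,0.1],"angular":[0,0,0]},{"dp":[0,0,0.1],"angular":[0,0,0]},{"dp":[0,0,0.07],"angular":[0,0,0]},{"dp":[0,0,0.03],"angular":[0,0,0]},{"dp":[0,0,0.02],"angular":[0,0,0]},{"dp":[0,0,0],"angular":[0,0,0]},{"dp":[0,0,0],"angular":[0,0,0]},{"dp":[0,0,0],"angular":[0,0,0]}]'
python3 - <<'E'
from h import *
go([.4260,-.292,.044],-.134)
c=camera("wrist");W=world(c);m=(abs(W[...,0]-.427)<.012)&(abs(W[...,1]+.263)<.006)
print(np.histogram(W[m][:,2],bins=np.arange(.05,.12,.005)))
W=np.where(np.isnan(W),0,W);k=(abs(W[...,2]-.0765)<.003)&(abs(W[...,0]-.427)<.03)&(abs(W[...,1]+.29)<.05);print(k.sum(),np.median(W[k],0),W[k].max(0))
E
```

```text
clock: 22.3
eef_pos: [0.4264, -0.2927, 0.0541]
orientation: [[0.134, 0.991, 0.001], [0.991, -0.134, -0.001], [-0.0, 0.001, -1.0]]
wrist_force: [0.5, -0.4, -2.2]
gripper_width: 0.0228
gripper_force: 59.2
t 22.3 tcp [ 0.4264 -0.2927  0.0541] w 0.0228 F [ 0.5 -0.4 -2.2] gf 59.229676723480225
 dp [ 0.003 -0.002  0.05 ] dp after turn [ 0.003 -0.002  0.05 ] ang [0.01  0.004 0.   ]
(array([  0,  37, 835,   0,   0,   0,  91, 663, 143,  60,  65,  64,  95]), array([0.05 , 0.055, 0.06 , 0.065, 0.07 , 0.075, 0.08 , 0.085, 0.09 ,
       0.095, 0.1  , 0.105, 0.11 , 0.115]))
  return _methods._mean(a, axis=axis, dtype=dtype,
  ret = um.true_divide(
Traceback (most recent call last):
ValueError: zero-size array to reduction operation maximum which has no identity
```

Flange top is at 0.0865, so the underside is at 0.0815. Another 10 mm down.

```bash
python3 -m pendant '[{"dp":[0.003,0,0.025],"angular":[0,0,0]},{"dp":[0,0,0.02],"angular":[0,0,0]},{"dp":[0,0,0],"angular":[0,0,0]},{"dp":[0,0,0],"angular":[0,0,0]},{"dp":[0,0,0],"angular":[0,0,0]},{"dp":[0,0,0],"angular":[0,0,0]},{"dp":[0,0,0],"angular":[0,0,0]},{"dp":[0,0,0],"angular":[0,0,0]}]'
python3 - <<'E'
from h import *
go([.4260,-.292,.045],-.134)
c=camera("wrist");save(c,"w7",1.5);W=world(c);m=(abs(W[...,0]-.427)<.012)&(abs(W[...,1]+.263)<.006)
q=W[m][:,2];print(np.median(q[(q>.066)&(q<.09)]),np.median(q[q<.066]))
E
```

```text
clock: 23.15
eef_pos: [0.4261, -0.2918, 0.0444]
orientation: [[0.133, 0.991, 0.0], [0.991, -0.133, -0.0], [-0.0, 0.0, -1.0]]
wrist_force: [-0.1, 0.2, -1.3]
gripper_width: 0.0228
gripper_force: 59.2
t 23.15 tcp [ 0.4261 -0.2918  0.0444] w 0.0228 F [-0.1  0.2 -1.3] gf 59.22870934009552
 dp [-0.001 -0.    -0.003] dp after turn [-0.001 -0.    -0.003] ang [0.002 0.    0.001]
0.07800502319153833 0.06107916023932378
```

View pics/w7.png

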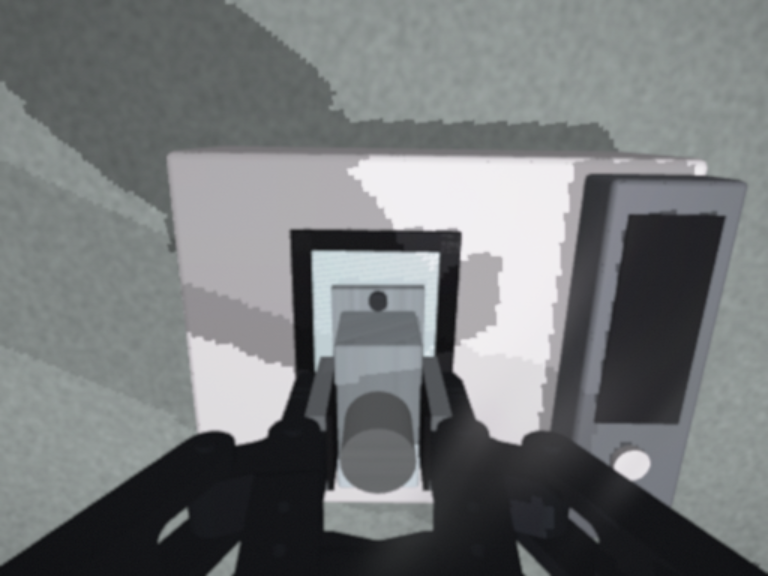

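The shell sits centred in the frame: glass spans columns 312–440 and the shell flange 331–424. Its underside is about 12 mm above the glass and it is still. Handing in.

```bash
python3 -c "
from plant import ticket
print(ticket.sign_off())"
```

```text
the job is handed in; nothing more can be done
None
```

I handed the job in with the shell held still and upright about 12 mm above the gauge's glass, centred and aligned with the window; the handle was pulled to its stop, let fully back, and the shell carried over the bin, but sign-off returned no verdict.

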